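# Index the next casting and hold the inspection flap at the mark

## Task

Bring the next casting under the inspection flap: turn the six-sided table one step (a sixth of a turn) counter-clockwise as seen from above, until it has clicked into its next position, and let go of it. Then lift the flap by its round knob until it stands at the angle shown by the mark clip on the quadrant, and finish while still holding the flap there: it falls shut if let go. Leave the mark clip and the things standing around as they are.

Things in the scene. Friction and masses are not known exactly. Their poses are not given: they have to be found in the camera images.
- station: Fixed inspection station: grey base plate 225 x 262 x 12 mm with six-sided table, flap and quadrant. Origin on the bench below the table's axis; z up, x away from the robot toward the flap's hinge, y left toward the flap (small yaw). In this frame the hinge line is parallel to y at x 100, z 62 mm; the upright quadrant (5 mm thick, reaching 121 mm from the hinge line) stands at y 145 mm
- table (a joint): Angle of the six-sided aluminium table (168 mm across flats, top at 30 mm) about its vertical axis, rad: near 0 at the start, counter-clockwise from above positive. A spring plunger gives rest positions 1.047 rad apart; within 0.4 rad of one it snaps there if let go; turning takes up to 0.25 N m. Castings lie on 3 of 6 nests; the one under the flap is empty, the next casting comes there at +1.047
- table_grip (a point): Centre of the black bar handle on the table's spindle, on the table's axis, 100 mm above the bench. The bar is 52 mm long, 16 mm wide, 30 mm high (85 to 115 mm above the bench). The point turns with the table: x along the bar, z up; at table angle 0 the bar lies along the station's x
- flap (a joint): Angle of the inspection flap about its horizontal hinge, rad: 0 shut (level), growing as its front edge, which is toward the robot, swings up; it stops at 1.45. It weighs about 0.25 to 0.5 kg, with nearly no friction: it falls shut when let go
- flap_knob (a point): Centre of the flap's black disc knob (diameter 30, thickness 18 mm), on a short 10 mm stem mid front edge, 190 mm from the hinge line, 62 mm above the bench when shut. Its flat faces look along its y (parallel to the hinge); grip them from above, the knob may turn between the fingers. Its x axis points to the hinge. The flap, a grey frame 91 x 8 mm with clear window, begins 31 mm from this point
- flap_hinge (a point): Point on the hinge line at the middle of the flap, 62 mm above the bench (on the flap: y along the hinge line, to the left)
- mark (a joint): Angle of the mark clip about the same hinge line, rad, counted like the flap's: the flap stands at the mark when both joints read the same. Somewhere from 0.5 to 0.95; it differs each time and stays put unless pushed
- mark_tip (a point): Outer tip of the mark clip, a dark steel clip 47 mm long with a small round clamp screw, on the arc of the quadrant at the flap's left side; the tip lies 140 mm from the hinge line, and the clip's long axis (point x) points to the hinge line
- wax_tub: Bystander: lidded white tub, 66 x 68 x 62 mm, origin at the centre of its underside
- sand_block: Bystander: sanding block 47 x 85 x 26 mm, origin at the centre of its underside

How it is judged:
On the way, in this order (a step that is already met when the one before it is completed fails the run):
1. the table rests in the next position, one step counter-clockwise, let go (value of joint table between 0.96 and 1.13 rad and velocity of joint table between -0.1 and 0.1 rad/s and contact force between table and the arm below 0.2 N and contact force between table and the fingers below 0.2 N and value of joint flap below 0.2 rad), for 0.2 s.
2. the flap is held at the angle of the mark (angle between the x axis of flap_knob and the x axis of mark_tip, either way round below 0.08 rad and contact force between flap and the fingers above 0.5 N), for 0.3 s.
At the end, for the whole second after the job is handed in: The flap stands within 0.08 rad (4.6 degrees) of the mark clip's angle, still, held by the fingers (more than 0.5 N); the table rests one step on, 1.047 rad +- 0.085; the mark clip is within 8 mm and each bystander within 30 mm of where it was (all of step 2 and velocity of joint flap between -0.1 and 0.1 rad/s and value of joint table between 0.96 and 1.13 rad and distance of mark_tip from where it was at the start of the episode below 0.008 m and distance of each of wax_tub, sand_block from where it was at the start of the episode below 0.03 m); the arm keeps its last pose, push and grip.
It fails at once if the table is turned the wrong way or more than one step (value of joint table below -0.5 rad or value of joint table above 1.57 rad).
It fails at once if the mark clip is pushed away (distance of mark_tip from where it was at the start of the episode above 0.008 m).
It fails at once if a bystander is knocked away (distance of any of wax_tub, sand_block from where it was at the start of the episode above 0.03 m).
It also fails if it takes over 48 s, if anything falls off the work surface, if the arm or the gripper's body presses on something with over 40 N, if the wrist force passes 120 N, or if a joint passes its speed limit or range.

## Robot

A 6-joint arm with a two-finger parallel gripper is mounted at the origin on the work surface; the furniture and walls round the work are solid. World frame = base frame: x ahead of the robot, y to its left, z up, the work surface at z = 0. Lengths are in m, angles in rad, forces in N, time in s.
With the tool pointing down it reaches from about 0.375 to 0.9 m from the base axis. Payload 3.1 kg.
Tool frame: the origin (TCP) lies on the centre line of the jaws, within the pads' length; the fingertips stand 17 mm ahead of it and the grasp point (between the pads) lies 2 mm behind it; z points along the fingers, y is the direction in which the jaws open and shut (so a half turn about z gives the same grasp; the last joint's range is limited). The gripper opens to 87 mm and grips with 3 to 60 N. Pads are 19 mm wide; open, the fingers measure 117 mm over their backs; the gripper's body (75 mm by 190 mm) begins 51 mm behind the grasp point.
Start: joints at [1.125, 0.527, 1.433, -0, 1.181, -0.178], TCP at [0.165, 0.603, 0.24] pointing down, gripper open.
Joint ranges: [-3.08, 3.08], [-0.75, 2.2], [0.22, 2.44], [-1.43, 4.57], [0, 2.65], [-2.85, 2.85]. Speed limits (rad/s): [2.79, 2.79, 3.14, 3.14, 3.14, 3.14].

## Interface

Orientations are given as a unit quaternion [x, y, z, w].
In Python, from station import sensors, camera, robot gives the robot as it stands. The module is installed in compiled form; this text tells all that it offers.
- The arm moves only by the shell command python3 -m jog 'ROWS' [FORCE]. ROWS is text: rows parted by semicolons, each of 7 numbers parted by spaces: the turn, a rotation vector about the tool's x, y, z in units of 5 degrees (1.0 is 5 degrees), then the shift along the tool's x, y, z in units of 25 mm (1.0 is 25 mm), then the finger opening in mm, from 0 to 87. A call has 1 to 8 rows; each row shifts and turns the pose as measured when the row begins, along the tool's axes as they then stand; what a row does not reach is not made up. A row lasts 1/12 s, in which the tool goes at most 41.7 mm and 7.16 degrees, less where a joint would pass 70% of its speed; a pose out of reach is approached as far as the arm can. A call is refused whole if a number of a shift passes 1 or a number of a turn 1, either way. A call with a gripper value outside its range is refused whole. The fingers move at their own pace and stop on an object; FORCE is the grip in N (left out, the last holds). Time passes only in rows, so rows that do not move let the fingers close. It gives the time, the measured TCP pose, the force and the opening at its end, in the units of the state.
- sensors.get_state(): the state, without advancing time (a new reading comes with each control period).
- camera(name): name is "scene" or "top"; returns a dict with "pixels" (480x640x3 uint8, red, green, blue), "fx", "fy", "cx", "cy" (pixels), "k1" (the pictures are not rectified: a ray, as slopes to the right and down, at radius r is drawn at 1 + k1 r^2 times it, then the intrinsics apply), "R" (3x3) and "t" (3): a world point X has camera coordinates R X + t. Camera axes: x right, y down, z forward; pixel columns grow to the right and rows downward; lengths in m; the calibration is good to about 2 mm. A picture is of the moment at which its call begins. There is no depth.
- robot.sign_off(): hands the job in, once; it reports no verdict.
The state is a dict: "time_s": time; "q": joint angles; "joint_vel": joint speeds; "tau": joint torques, N m; "eef_pos": TCP position; "eef_rot": TCP orientation; "force": force on the tool from outside, world axes, zero at the start; "ft_torque": the same for the moment, N m; "finger_gap": opening from 0.0 (shut) to 1.0 (fully open).
Only numpy, scipy, OpenCV 4.12 (cv2) and the standard library are available. Lean on these libraries where they do the work, as an engineer would, in place of code of your own. Each camera call takes 0.05 s, during which the arm holds its last target.

## Working session

There is one attempt and no reset: what is moved stays moved. The work goes in short steps, Python scripts to look and compute and a shell command to move; the robot and the scene stay as the last step left them, time stands still between calls to the robot, and variables do not carry over. Pictures are saved under pics/ and viewed, and the job is handed in when it is done.

```bash
mkdir -p pics; cat > h.py <<'E'
import numpy as np, cv2
from station import sensors,camera,robot
from scipy.spatial.transform import Rotation as Ro
def snap(n,f):
    c=camera(n); cv2.imwrite('pics/'+f,cv2.cvtColor(c['pixels'],cv2.COLOR_RGB2BGR)); 
    np.savez('pics/'+f[:-4]+'.npz',**c); return c
def ray(c,u,v):
    xd=(u-c['cx'])/c['fx']; yd=(v-c['cy'])/c['fy']; k=float(c['k1']); x,y=xd,yd
    for _ in range(30):
        s=1+k*(x*x+y*y); x,y=xd/s,yd/s
    R=np.array(c['R']);t=np.array(c['t']); return -R.T@t, R.T@np.array([x,y,1.])
def onz(c,u,v,z):
    o,d=ray(c,u,v); return o+d*(z-o[2])/d[2]
def tri(c1,p1,c2,p2):
    o1,d1=ray(c1,*p1);o2,d2=ray(c2,*p2)
    s=np.linalg.lstsq(np.c_[d1,-d2],o2-o1,rcond=None)[0]
    a=o1+d1*s[0];b=o2+d2*s[1]; return (a+b)/2,np.linalg.norm(a-b)
def proj(c,X):
    p=np.array(c['R'])@np.array(X)+np.array(c['t']); x,y=p[0]/p[2],p[1]/p[2]; s=1+float(c['k1'])*(x*x+y*y)
    return np.array([c['fx']*x*s+c['cx'],c['fy']*y*s+c['cy']])
def load(f): return dict(np.load('pics/'+f+'.npz'))
E
python3 - <<'E'
from h import *
a=snap('scene','s0.png');b=snap('top','t0.png')
for c in(a,b): print(ray(c,320,240),c['fx'],c['k1'])
print(sensors.get_state())
E
```

```text
(array([0.06681835, 0.53961226, 0.52338094]), array([ 0.5486972 , -0.66610395, -0.50526126])) 439.4362741962255 0.011476095839440849
(array([ 0.46344431, -0.00841953,  1.10374728]), array([ 0.09405928,  0.00628492, -0.99560355])) 469.6847733230188 -0.1234564450439275
{'time_s': 0.1, 'q': array([ 1.12548917e+00,  5.28390776e-01,  1.43376301e+00, -1.21118134e-05,
        1.18139126e+00, -1.78451139e-01]), 'joint_vel': array([ 0.00205056, -0.00180863, -0.00420586, -0.00079307,  0.00118016,
        0.00040742]), 'tau': array([ 8.71186830e-05, -4.40988028e+01, -1.77151161e+01,  6.35224278e-02,
        5.33306727e-02, -3.37655672e-05]), 'eef_pos': array([0.16448667, 0.60232479, 0.2386622 ]), 'eef_rot': array([ 1.33030110e-01,  9.91111516e-01, -9.30824569e-04, -2.94214370e-04]), 'force': array([-0.37644863,  0.17209236,  0.08778458]), 'ft_torque': array([ 0.0014594 ,  0.01107146, -0.03023804]), 'finger_gap': 0.9997196507179241}
```

View pics/s0.png

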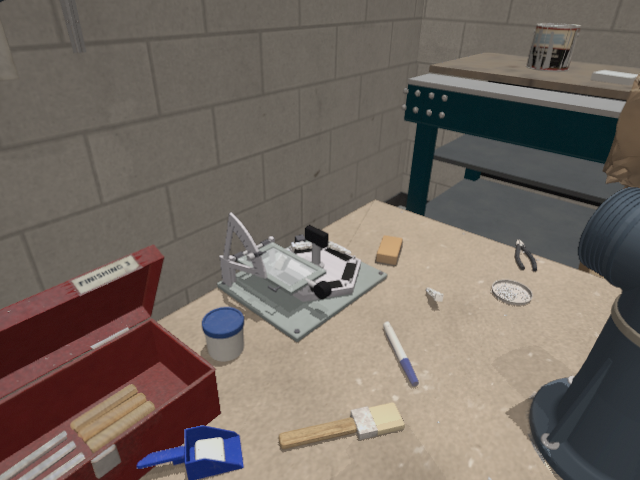

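View pics/t0.png

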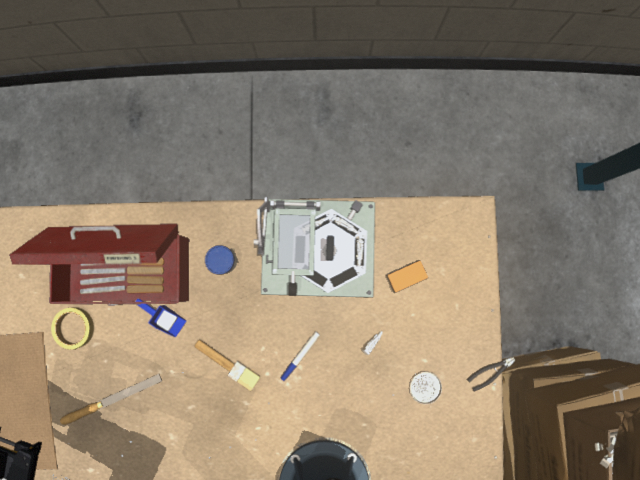

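The scene view shows the table handle at about (316,236), the knob at (322,290), and the quadrant with its clip near (240,240). In the top view the bar is at (328,247) and the knob at (292,287). I'll enlarge both.

```bash
python3 - <<'E'
import cv2
a=cv2.imread('pics/s0.png')[200:340,205:395]; cv2.imwrite('pics/s0c.png',cv2.resize(a,None,fx=4.2,fy=4.2,interpolation=cv2.INTER_CUBIC))
a=cv2.imread('pics/t0.png')[190:310,245:385]; cv2.imwrite('pics/t0c.png',cv2.resize(a,None,fx=5,fy=5,interpolation=cv2.INTER_CUBIC))
E
```

```text
(no output)
```

View pics/s0c.png

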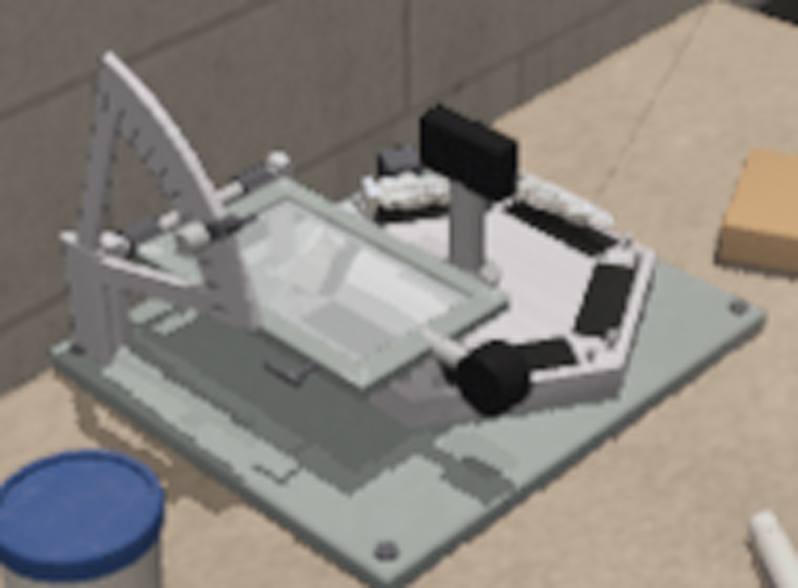

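View pics/t0c.png

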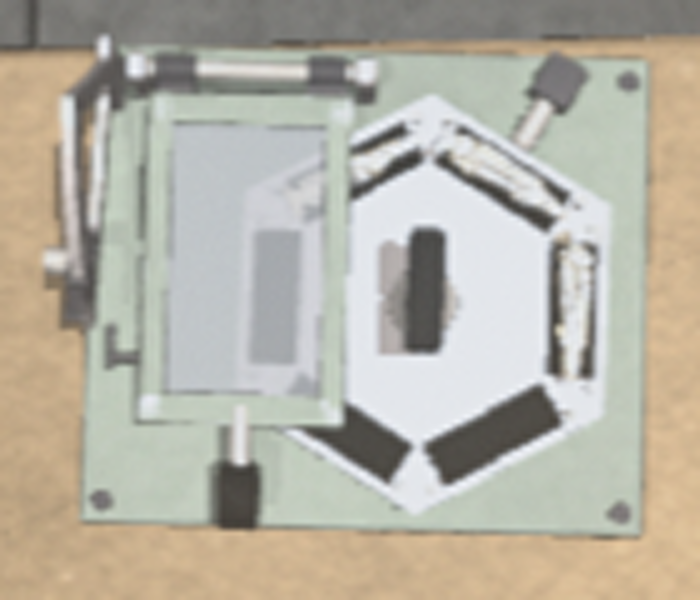

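```bash
python3 - <<'E'
from h import *
for f,(r0,r1,c0,c1),k in (('s0',(235,285,225,285),12),('t0',(192,262,250,290),8)):
    a=cv2.imread(f'pics/{f}.png')[r0:r1,c0:c1]; cv2.imwrite(f'pics/{f}m.png',cv2.resize(a,None,fx=k,fy=k,interpolation=cv2.INTER_CUBIC))
S=load('s0');T=load('t0')
def U(c): return np.array(c)/5+[245,190]-.4
def V(c): return np.array(c)/4.2+[205,200]-.4
# plate corners (z .012)
for n,t,s in(('FL',(82,520),(390,586)),('FR',(642,536),(765,318)),('BR',(648,60),None),):
    print(n,onz(T,*U(t),.012),onz(S,*V(s),.012) if s else '')
# masks of black
for c,f,(r0,r1,c0,c1) in((T,'t',(230,265,322,340)),(S,'s',(222,250,300,332)),(T,'t',(278,300,285,300)),(S,'s',(278,302,310,335))):
    m=(c['pixels'].max(2)<75)[r0:r1,c0:c1].astype(np.uint8)
    n,l,st,ce=cv2.connectedComponentsWithStats(m); i=1+np.argmax(st[1:,4])
    ct=cv2.findContours((l==i).astype(np.uint8),0,1)[0][0]
    print(f,st[i]+[c0,r0,0,0,0],ce[i]+[c0,r0],cv2.minAreaRect(ct))
E
```

```text
FL [0.4444161  0.13756992 0.012     ] [0.44033267 0.13940251 0.012     ]
FR [ 0.43210764 -0.12180523  0.012     ] [ 0.42926787 -0.1165864   0.012     ]
BR [ 0.65509725 -0.13098179  0.012     ] 
t [330 259   2   1   2] [330.5 259. ] ((8.5, 29.0), (1.0, 0.0), 180.0)
s [303 225  25  24 372] [315.95430108 236.24462366] ((15.73196029663086, 14.603093147277832), (27.414348602294922, 16.550142288208008), 23.96249008178711)
t [289 283   7   6  25] [292.4  285.08] ((7.0, 7.5), (5.0, 6.0), 90.0)
s [310 281  25  19 294] [322.77210884 289.00340136] ((13.923074722290039, 11.115385055541992), (16.461538314819336, 24.84615707397461), 67.38013458251953)
```

View pics/s0m.png

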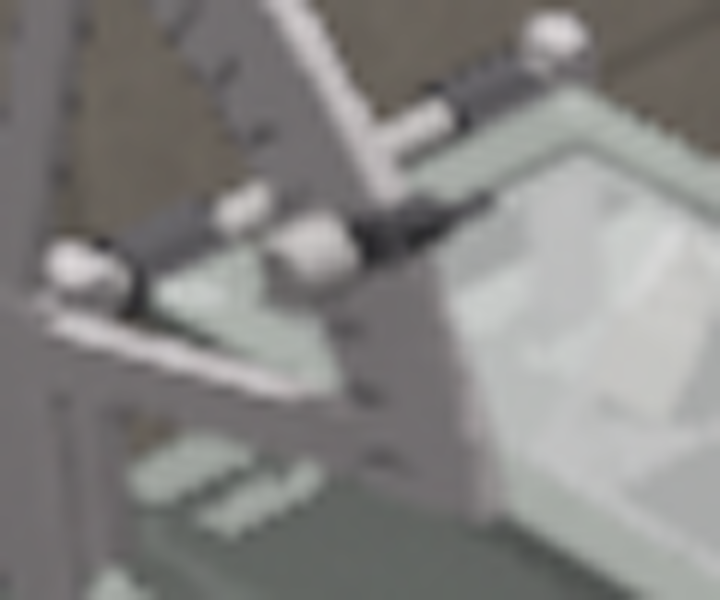

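View pics/t0m.png

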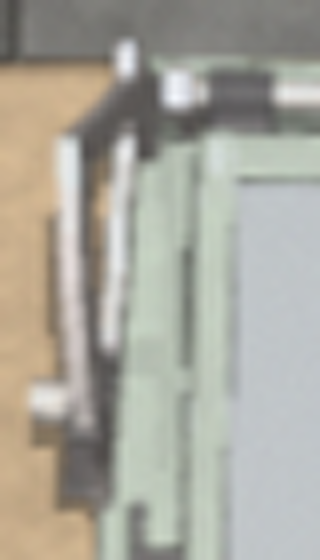

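```bash
python3 - <<'E'
from h import *
S=load('s0');T=load('t0')
g=lambda c,k,o:np.array(c)/k+o-.5
t=lambda *c:g(c,5,np.array([245.5,190.5])); s=lambda *c:g(c,4.2,np.array([205.5,200.5]))
sm=lambda *c:g(c,12,np.array([225.5,235.5])); tm=lambda *c:g(c,8,np.array([250.5,192.5]))
print('bar top z.115',onz(T,*t(429,291),.115), [onz(T,*t(*p),.115) for p in((430,229),(427,352))])
# bar front(left) top corners: scene (422,105),(517,143)
print('bar tri far/near', tri(T,t(412,229),S,s(421,107)),tri(T,t(408,352),S,s(500,153)), )
print('bar ctr', tri(T,t(428,291),S,s(470,128)))
# knob
print('knob c',tri(T,t(238,494),S,s(488,377)))
print('knob z62',onz(T,*t(238,494),.071))
print('frame corners front L/R',tri(T,t(140,425),S,s(365,390)),tri(T,t(342,424),S,s(508,298)))
tip=tri(T,tm(84,505),S,sm(497,197)); print('tip',tip)
# hinge end knobs
print('hinge ends',tri(T,tm(178,90),S,sm(85,275)),tri(T,t(366,72),S,sm(555,40)))
print('quad top',tri(T,tm(126,45),S,s(108,57)))
E
```

```text
bar top z.115 [ 0.5390334  -0.02465407  0.115     ] [array([ 0.5653369 , -0.02561734,  0.115     ]), array([ 0.51328012, -0.02328471,  0.115     ])]
bar tri far/near (array([ 0.56480157, -0.01829637,  0.11774425]), np.float64(0.0010223480796620916)) (array([ 0.51372494, -0.01509166,  0.11425868]), np.float64(0.0006374741913774685))
bar ctr (array([ 0.53924418, -0.0241694 ,  0.11372621]), np.float64(0.00026756028906819047))
knob c (array([0.45516501, 0.06105812, 0.06226038]), np.float64(0.0011608784075172714))
knob z62 [0.45477926 0.06012235 0.071     ]
frame corners front L/R (array([0.48585812, 0.10349307, 0.06434827]), np.float64(9.649032135616349e-05)) (array([0.48444556, 0.01393897, 0.06447021]), np.float64(0.00067851937329158))
tip (array([0.52559706, 0.12083934, 0.13936447]), np.float64(2.3823694857210276e-05))
hinge ends (array([0.64495727, 0.10239642, 0.0670384 ]), np.float64(0.0029826253311507757)) (array([6.41107336e-01, 5.31940424e-04, 6.74797841e-02]), np.float64(0.0004428607562362711))
quad top (array([0.63815721, 0.10352079, 0.16480685]), np.float64(0.0070103577624054825))
```

```bash
cat >> h.py <<'E'
def rel(target,yaw):
    """tool-down pose whose y axis is at angle yaw (mod pi) in world; print remaining move in tool units"""
    s=sensors.get_state(); R=Ro.from_quat(s['eef_rot']).as_matrix(); p=s['eef_pos']
    y=np.array([np.cos(yaw),np.sin(yaw),0]); 
    if y@R[:,1]<0:y=-y
    z=np.array([0,0,-1.]); G=np.c_[np.cross(y,z),y,z]
    rv=Ro.from_matrix(R.T@G).as_rotvec(); d=R.T@(np.array(target)-p)
    print('pos',p.round(4),'jawyaw',np.arctan2(R[1,1],R[0,1]).round(3),'turn units',(np.degrees(rv)/5).round(2),'shift units',(d/.025).round(2),'world mm',((np.array(target)-p)*1000).round(1))
    print('F',s['force'].round(1),'t',s['time_s'],'gap',s['finger_gap'],'q',s['q'].round(2),'vmax',abs(s['joint_vel']).max().round(2))
YAW=-.044; O=np.array([.539,-.0243])
def st(x,y,z): c,s=np.cos(YAW),np.sin(YAW); return np.array([O[0]+c*x-s*y,O[1]+s*x+c*y,z])
E
python3 -c "
from h import *
print(Ro.from_quat(sensors.get_state()['eef_rot']).as_matrix().round(2))
rel(st(0,0,.2),YAW+np.pi/2); print(st(-90,81,62),st(-.09,.081,.062))"
```

```text
[[-0.96  0.26 -0.  ]
 [ 0.26  0.96 -0.  ]
 [ 0.   -0.   -1.  ]]
pos [0.1645 0.6023 0.2387] jawyaw 1.304 turn units [-0.02 -0.01 -2.55] shift units [-21.06 -20.22   1.58] world mm [ 374.5 -626.6  -38.7]
F [-0.4  0.2  0.1] t 0.1 gap 0.9997196507179241 q [ 1.13  0.53  1.43 -0.    1.18 -0.18] vmax 0.0
[-85.81104393  84.85602701  62.        ] [0.45264996 0.06058033 0.062     ]
```

```bash
python3 -m jog '0 0 0 -0.55 -1 0 87; 0 0 0 -0.55 -1 0 87; 0 0 0 -0.55 -1 0 87; 0 0 0 -0.55 -1 0 87; 0 0 0 -0.55 -1 0 87; 0 0 0 -0.55 -1 0 87; 0 0 0 -0.55 -1 0 87; 0 0 0 -0.55 -1 0 87'; python3 -c "
from h import *
rel(st(0,0,.2),YAW+np.pi/2)"
```

```text
time_s: 0.77
eef_pos: [0.2175, 0.3758, 0.2347]
eef_rot: [0.129, 0.992, -0.001, -0.001]
force: [0.7, 0.0, -0.3]
finger_gap: 1.0
pos [0.2175 0.3758 0.2347] jawyaw 1.312 turn units [-0.02 -0.03 -2.46] shift units [-16.53 -12.18   1.38] world mm [ 321.5 -400.1  -34.7]
F [ 0.7  0.  -0.3] t 0.7667 gap 0.99977315812889 q [ 0.79  0.28  1.89  0.    0.97 -0.53] vmax 0.7
```

```bash
python3 -m jog '0 0 -0.3 -0.8 -1 0 87; 0 0 -0.3 -0.9 -0.9 0 87; 0 0 -0.3 -0.9 -0.8 0 87; 0 0 -0.3 -0.9 -0.7 0 87; 0 0 -0.3 -0.9 -0.7 0 87; 0 0 -0.3 -0.9 -0.7 0 87; 0 0 -0.3 -0.9 -0.7 0 87; 0 0 -0.3 -0.9 -0.7 0 87'; python3 -c "
from h import *
rel(st(0,0,.2),YAW+np.pi/2)"
```

```text
time_s: 1.43
eef_pos: [0.3641, 0.1823, 0.2331]
eef_rot: [0.018, 1.0, -0.003, -0.005]
force: [0.7, 1.3, -0.3]
finger_gap: 1.0
pos [0.3641 0.1823 0.2331] jawyaw 1.535 turn units [-0.06 -0.11  0.09] shift units [-7.3 -8.   1.3] world mm [ 174.9 -206.6  -33.1]
F [ 0.7  1.3 -0.3] t 1.4333 gap 0.9998976934151825 q [ 0.19  0.25  1.95 -0.    0.95 -1.34] vmax 1.06
```

```bash
python3 -m jog '0 0 0 -0.9 -1 0 87; 0 0 0 -0.9 -1 0 87; 0 0 0 -0.9 -1 0 87; 0 0 0 -0.9 -1 0 87; 0 0 0 -0.9 -1 0 87; 0 0 0 -0.9 -1 0 87; 0 0 0 -0.9 -1 0 87; 0 0 0 -0.4 -0.4 0 87'; python3 -c "
from h import *
rel(st(0,0,.2),YAW+np.pi/2)"
```

```text
time_s: 2.1
eef_pos: [0.5322, -0.0217, 0.2305]
eef_rot: [0.019, 1.0, -0.003, -0.006]
force: [0.7, 0.3, -0.1]
finger_gap: 1.0
pos [ 0.5322 -0.0217  0.2305] jawyaw 1.532 turn units [-0.06 -0.13  0.06] shift units [-0.29 -0.09  1.22] world mm [  6.8  -2.6 -30.5]
F [ 0.7  0.3 -0.1] t 2.1 gap 0.9998750028998185 q [-0.25  0.42  1.67 -0.01  1.07 -1.77] vmax 0.25
```

```bash
for i in 1; do python3 -m jog '0 0 1 0 0 0 87; 0 0 1 0 0 0 87; 0 0 1 0 0 0 87; 0 0 1 0 0 0 87; 0 0 1 0 0 0 87; 0 0 1 0 0 0 87; 0 0 1 0 0 0 87; 0 0 1 0 0 0 87'; done; python3 -c "
from h import *
rel(st(0,0,.2),YAW+np.pi/2)"
```

```text
time_s: 2.77
eef_pos: [0.5311, -0.0232, 0.2267]
eef_rot: [0.378, 0.926, -0.004, -0.009]
force: [0.7, 0.6, 0.5]
finger_gap: 0.999
pos [ 0.5311 -0.0232  0.2267] jawyaw 0.795 turn units [-0.11 -0.21 -8.38] shift units [-0.27  0.2   1.06] world mm [  7.9  -1.1 -26.7]
F [0.7 0.6 0.5] t 2.7667 gap 0.9991799907599396 q [-0.25  0.43  1.67 -0.01  1.07 -1.04] vmax 1.1
```

```bash
python3 -m jog '0 0 1 0 0 0 87; 0 0 1 0 0 0 87; 0 0 1 0 0 0 87; 0 0 1 0 0 0 87; 0 0 1 0 0 0 87; 0 0 1 0 0 0 87; 0 0 1 0 0 0 87; 0 0 1 0 0 0 87'
```

```text
time_s: 3.43
eef_pos: [0.5244, -0.0172, 0.2236]
eef_rot: [0.684, 0.729, -0.01, -0.014]
force: [0.0, 0.0, -0.0]
finger_gap: 1.0
```

```bash
python3 -m jog '0 0 1 0 0 0 87; 0 0 1 0 0 0 87; 0 0 1 0 0 0 87; 0 0 1 0 0 0 87; 0 0 1 0 0 0 87; 0 0 1 0 0 0 87; 0 0 1 0 0 0 87; 0 0 1 0 0 0 87'
```

```text
time_s: 4.1
eef_pos: [0.5176, -0.0113, 0.2208]
eef_rot: [0.9, 0.436, -0.019, -0.015]
force: [-0.1, 0.8, 0.6]
finger_gap: 0.999
```

```bash
python3 -m jog '0 0 1 0 0 0 87; 0 0 1 0 0 0 87; 0 0 1 0 0 0 87; 0 0 1 0 0 0 87; 0 0 1 0 0 0 87; 0 0 1 0 0 0 87; 0 0 1 0 0 0 87; 0 0 1 0 0 0 87';  python3 -c "
from h import *
rel(st(0,0,.2),YAW+np.pi/2)"
```

```text
time_s: 4.77
eef_pos: [0.5109, -0.0054, 0.2181]
eef_rot: [0.996, 0.086, -0.029, -0.01]
force: [-0.1, -0.3, 0.2]
finger_gap: 0.999
pos [ 0.5109 -0.0054  0.2181] jawyaw -1.4 turn units [-0.22  0.67  2.47] shift units [1.02 0.95 0.65] world mm [ 28.1 -18.9 -18.1]
F [-0.1 -0.3  0.2] t 4.7667 gap 0.9994223889477547 q [-0.23  0.43  1.7   0.    1.08  1.17] vmax 1.09
```

```bash
python3 -m jog '-0.1 0.3 0.8 0.5 0.5 0.2 87; -0.1 0.3 0.8 0.4 0.4 0.2 87; 0 0.1 0.8 0.1 0.1 0.1 87; 0 0 0 0 0 0 87';  python3 -c "
from h import *
rel(st(0,0,.2),YAW+np.pi/2)"
```

```text
time_s: 5.1
eef_pos: [0.5363, -0.0243, 0.2027]
eef_rot: [1.0, -0.024, 0.0, -0.002]
force: [-1.2, -0.4, 1.1]
finger_gap: 1.001
pos [ 0.5363 -0.0243  0.2027] jawyaw -1.619 turn units [-0.06 -0.   -0.05] shift units [ 0.11 -0.    0.11] world mm [ 2.7 -0.  -2.7]
F [-1.2 -0.4  1.1] t 5.1 gap 1.0007552244064097 q [-0.26  0.46  1.69  0.01  0.99  1.36] vmax 0.05
```

```bash
python3 -m jog '0 0 0 0.1 0 0.9 87; 0 0 0 0 0 0.9 87; 0 0 0 0 0 0.9 87; 0 0 0 0 0 0.7 87; 0 0 0 0 0 0.2 87; 0 0 0 0 0 0 87';  python3 -c "
from h import *
rel(st(0,0,.103),YAW+np.pi/2); snap('scene','s1.png')"
```

```text
time_s: 5.6
eef_pos: [0.5375, -0.0208, 0.1109]
eef_rot: [1.0, -0.018, -0.001, -0.003]
force: [0.1, -0.2, -0.4]
finger_gap: 0.999
pos [ 0.5375 -0.0208  0.1109] jawyaw -1.607 turn units [-0.07  0.01  0.09] shift units [0.07 0.14 0.31] world mm [ 1.5 -3.5 -7.9]
F [ 0.1 -0.2 -0.4] t 5.6 gap 0.9993778556185574 q [-0.25  0.6   1.76  0.01  0.78  1.35] vmax 0.01
```

View pics/s1.png

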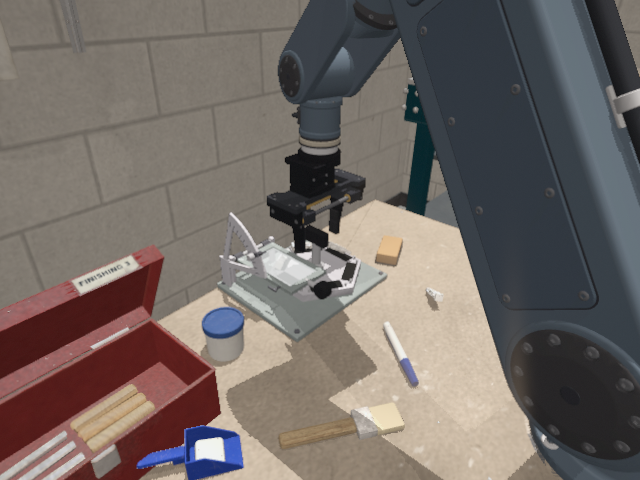

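The fingers straddle the bar (bar at about (316,236), left finger at (300,238)). I'll lower a little more and close.

```bash
python3 -m jog '0 0 0 0.05 0.15 0.3 60; 0 0 0 0 0 0 10; 0 0 0 0 0 0 10; 0 0 0 0 0 0 10; 0 0 0 0 0 0 10; 0 0 0 0 0 0 10; 0 0 0 0 0 0 10; 0 0 0 0 0 0 10' 25;  python3 -c "
from h import *
rel(st(0,0,.103),YAW+np.pi/2)"
```

```text
time_s: 6.32
eef_pos: [0.542, -0.0255, 0.1083]
eef_rot: [1.0, -0.017, 0.004, -0.002]
force: [-0.3, -0.1, 0.6]
finger_gap: 0.48
pos [ 0.542  -0.0255  0.1083] jawyaw -1.605 turn units [-0.05 -0.1   0.11] shift units [-0.12 -0.04  0.21] world mm [-3.   1.2 -5.3]
F [-0.3 -0.1  0.6] t 6.3167 gap 0.48014518373892573 q [-0.26  0.61  1.76  0.01  0.77  1.34] vmax 0.01
```

```bash
python3 -m jog '0 0 0 -0.1 0 0.15 10; 0 0 0 0 0 0 10; 0 0 0 0 0 0 10; 0 0 0 0 0 0 10; 0 0 0 0 0 0 10; 0 0 0 0 0 0 10; 0 0 0 0 0 0 10; 0 0 0 0 0 0 10' 25;  python3 -c "
from h import *
rel(st(0,0,.103),YAW+np.pi/2)"
```

```text
time_s: 6.98
eef_pos: [0.5394, -0.0229, 0.1045]
eef_rot: [1.0, -0.017, 0.005, -0.004]
force: [-0.1, 0.0, 0.6]
finger_gap: 0.181
pos [ 0.5394 -0.0229  0.1045] jawyaw -1.606 turn units [-0.09 -0.11  0.1 ] shift units [-0.01  0.06  0.06] world mm [-0.4 -1.4 -1.5]
F [-0.1  0.   0.6] t 6.9833 gap 0.1807212176067797 q [-0.25  0.61  1.77  0.01  0.75  1.34] vmax 0.0
```

```bash
python3 -m jog '0 0 0 0 0 0 10; 0 0 -0.8 0 0 0 10; 0 0 -0.8 0 0 0 10; 0 0 -0.8 0 0 0 10; 0 0 -0.8 0 0 0 10' 35;  python3 -c "
from h import *
rel(st(0,0,.103),YAW+np.pi/2+1.047)"
```

```text
time_s: 7.4
eef_pos: [0.5394, -0.0236, 0.1045]
eef_rot: [0.992, 0.123, 0.005, -0.004]
force: [0.3, 0.1, -0.3]
finger_gap: 0.184
pos [ 0.5394 -0.0236  0.1045] jawyaw -1.323 turn units [-0.02 -0.15 -8.66] shift units [-0.02  0.02  0.06] world mm [-0.4 -0.7 -1.5]
F [ 0.3  0.1 -0.3] t 7.4 gap 0.18440666285718146 q [-0.26  0.61  1.77  0.02  0.75  1.06] vmax 0.85
```

```bash
python3 -m jog '0 0 -0.9 0 0 0 10; 0 0 -0.9 0 0 0 10; 0 0 -0.9 0 0 0 10; 0 0 -0.9 0 0 0 10; 0 0 -0.9 0 0 0 10; 0 0 -0.9 0 0 0 10; 0 0 -0.9 0 0 0 10';  python3 -c "
from h import *
rel(st(0,0,.103),YAW+np.pi/2+1.047)"
```

```text
time_s: 7.98
eef_pos: [0.5402, -0.0249, 0.1045]
eef_rot: [0.92, 0.391, 0.008, -0.004]
force: [-0.1, -0.2, 0.2]
finger_gap: 0.18
pos [ 0.5402 -0.0249  0.1045] jawyaw -0.766 turn units [ 0.01 -0.19 -2.28] shift units [-0.02 -0.05  0.06] world mm [-1.2  0.6 -1.5]
F [-0.1 -0.2  0.2] t 7.9833 gap 0.17965189184790153 q [-0.26  0.61  1.77  0.02  0.75  0.49] vmax 0.97
```

```bash
python3 -m jog '0 0 -0.9 0 0 0 10; 0 0 -0.8 0 0 0 10; 0 0 -0.3 0 0 0 10; 0 0 0 0 0 0 10; 0 0 0 0 0 0 10';  python3 -c "
from h import *
rel(st(0,0,.103),YAW+np.pi/2+1.047)"
```

```text
time_s: 8.4
eef_pos: [0.5406, -0.0252, 0.1045]
eef_rot: [0.881, 0.472, 0.008, -0.004]
force: [0.6, 1.0, 1.1]
finger_gap: 0.182
pos [ 0.5406 -0.0252  0.1045] jawyaw -0.587 turn units [ 0.01 -0.21 -0.22] shift units [-0.01 -0.08  0.06] world mm [-1.6  0.9 -1.5]
F [0.6 1.  1.1] t 8.4 gap 0.18186345852720046 q [-0.26  0.61  1.76  0.02  0.76  0.31] vmax 0.0
```

```bash
python3 -m jog '0 0 -0.2 0 0 0 87; 0 0 0 0 0 0 87; 0 0 0 0 0 0 87; 0 0 0 0 0 0 87; 0 0 0 0 0 0 87; 0 0 0 0 0 0 87; 0 0 0 0 0 -0.5 87; 0 0 0 0 0 -0.8 87' 35; python3 -m jog '0 0.1 0 0 0 -0.8 87; 0 0.1 0 0 0 -0.8 87; 0 0 0 0 0 -0.8 87; 0 0 0 0 0 0 87';  python3 -c "
from h import *
rel(st(-.09,.081,.18),YAW+np.pi/2)
snap('scene','s2.png');snap('top','t2.png')
a=cv2.imread('pics/s2.png')[200:340,205:395]; cv2.imwrite('pics/s2c.png',cv2.resize(a,None,fx=4.2,fy=4.2,interpolation=cv2.INTER_CUBIC))"
```

```text
time_s: 9.07
eef_pos: [0.5372, -0.0255, 0.1338]
eef_rot: [0.878, 0.479, 0.005, -0.007]
force: [-0.5, 0.4, -0.2]
finger_gap: 0.702
time_s: 9.4
eef_pos: [0.5375, -0.0271, 0.1981]
eef_rot: [0.877, 0.479, 0.014, -0.011]
force: [0.0, -0.1, -0.7]
finger_gap: 0.968
pos [ 0.5375 -0.0271  0.1981] jawyaw -0.571 turn units [-0.26 -0.32 11.96] shift units [ 1.09 -4.75  0.79] world mm [-84.9  87.6 -18.1]
F [ 0.  -0.1 -0.7] t 9.4 gap 0.9677469783453984 q [-0.28  0.46  1.7   0.04  0.97  0.27] vmax 0.04
```

View pics/s2c.png

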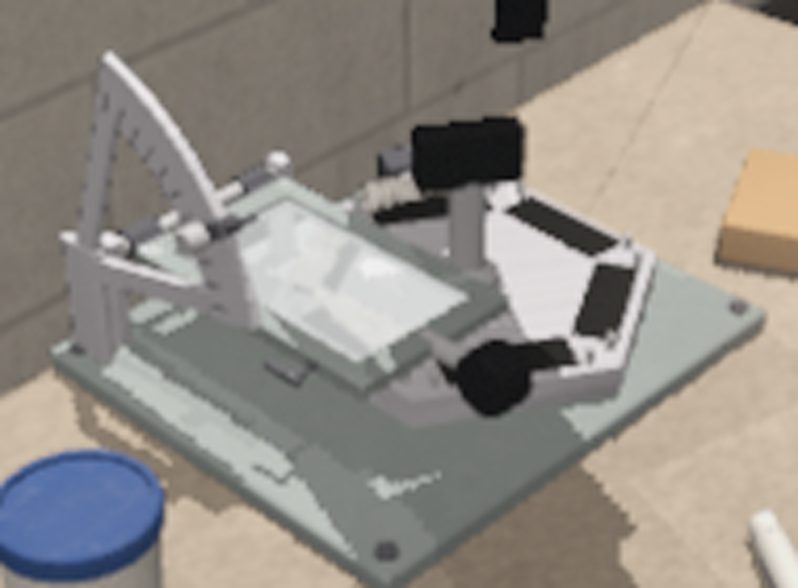

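View pics/t2.png

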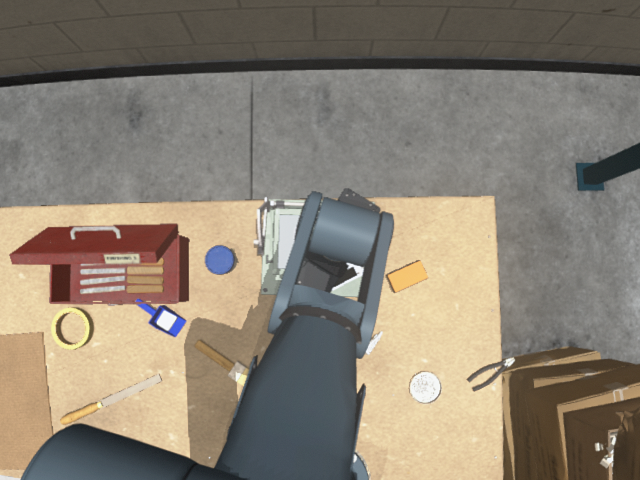

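```bash
python3 -c "
from h import *
S=load('s2')
s=lambda *c:np.array(c)/4.2+np.array([205,200])
a=onz(S,*s(413,127),.115);b=onz(S,*s(522,119),.115);print(a,b,np.arctan2(*(b-a)[1::-1])-YAW)"
python3 -m jog '0 0 1 0 0 -0.2 87; 0 0 1 0 0 0 87; 0 0 1 0 0 0 87; 0 0 1 0 0 0 87; 0 0 1 0 0 0 87; 0 0 1 0 0 0 87; 0 0 1 0 0 0 87; 0 0 1 0 0 0 87'; python3 -m jog '-0.2 -0.1 1 0 0 0 87; 0 -0.1 1 0 0 0 87; 0 0 0.8 0 0 0 87; 0 0 0 0 0 0 87';  python3 -c "
from h import *
rel(st(-.09,.081,.18),YAW+np.pi/2)"
```

```text
[ 0.55773558 -0.00570188  0.115     ] [ 0.52565624 -0.0447987   0.115     ] -2.2139189386330522
time_s: 10.17
eef_pos: [0.5278, -0.0244, 0.1888]
eef_rot: [0.991, 0.134, -0.004, -0.02]
force: [0.7, -0.4, -0.3]
finger_gap: 1.001
time_s: 10.5
eef_pos: [0.5234, -0.0232, 0.182]
eef_rot: [1.0, 0.005, -0.021, -0.011]
force: [0.3, -0.5, 0.2]
finger_gap: 1.002
pos [ 0.5234 -0.0232  0.182 ] jawyaw -1.561 turn units [-0.24  0.48  0.62] shift units [-2.79 -3.37  0.27] world mm [-70.7  83.7  -2. ]
F [ 0.3 -0.5  0.2] t 10.5 gap 1.0022563011926269 q [-0.26  0.49  1.71  0.01  0.99  1.29] vmax 0.04
```

```bash
python3 -m jog '-0.1 0.2 0.2 -0.7 -0.8 0 87; -0.1 0.2 0.2 -0.7 -0.8 0 87; 0 0.1 0.1 -0.7 -0.8 0 87; 0 0 0 -0.6 -0.8 0 87; 0 0 0 0 0 0 87';  python3 -c "
from h import *
rel(st(-.09,.081,.18),YAW+np.pi/2)
c=snap('scene','s3.png')
a=cv2.imread('pics/s3.png')[200:340,205:395]; cv2.imwrite('pics/s3c.png',cv2.resize(a,None,fx=4.2,fy=4.2,interpolation=cv2.INTER_CUBIC))"
```

```text
time_s: 10.92
eef_pos: [0.452, 0.0589, 0.1778]
eef_rot: [1.0, -0.015, -0.003, -0.002]
force: [-1.1, 0.2, -1.0]
finger_gap: 0.999
pos [0.452  0.0589 0.1778] jawyaw -1.601 turn units [-0.04  0.07  0.15] shift units [ 0.02 -0.07 -0.09] world mm [0.6 1.7 2.2]
F [-1.1  0.2 -1. ] t 10.9167 gap 0.9993477451065489 q [-0.12  0.4   1.91  0.    0.84  1.48] vmax 0.04
```

View pics/s3c.png

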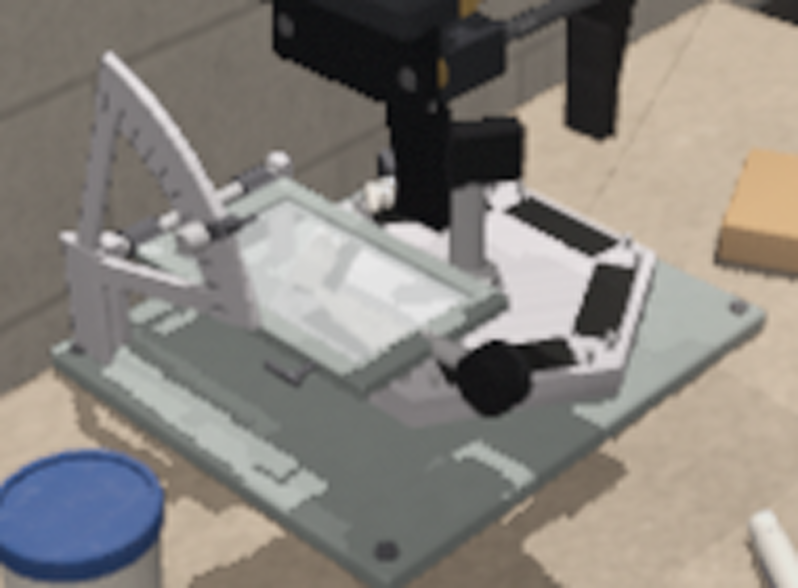

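```bash
python3 -m jog '0 0 0.1 0.05 -0.1 0.9 87; 0 0 0 0 0 0.9 87; 0 0 0 0 0 0.9 87; 0 0 0 0 0 0.9 87; 0 0 0 0 0 0.5 70; 0 0 0 0 0 0 60';  python3 -c "
from h import *
rel(st(-.09,.081,.066),YAW+np.pi/2)
c=snap('scene','s4.png')
a=cv2.imread('pics/s4.png')[200:340,205:395]; cv2.imwrite('pics/s4c.png',cv2.resize(a,None,fx=4.2,fy=4.2,interpolation=cv2.INTER_CUBIC))"
```

```text
time_s: 11.47
eef_pos: [0.4629, 0.0572, 0.0706]
eef_rot: [1.0, -0.015, 0.004, -0.0]
force: [-0.3, 0.7, -0.5]
finger_gap: 0.924
pos [0.4629 0.0572 0.0706] jawyaw -1.602 turn units [-0.   -0.09  0.15] shift units [-0.42 -0.12  0.18] world mm [-10.3   3.4  -4.6]
F [-0.3  0.7 -0.5] t 11.4667 gap 0.9241201338019431 q [-0.12  0.62  1.97  0.    0.55  1.48] vmax 0.02
```

View pics/s4c.png

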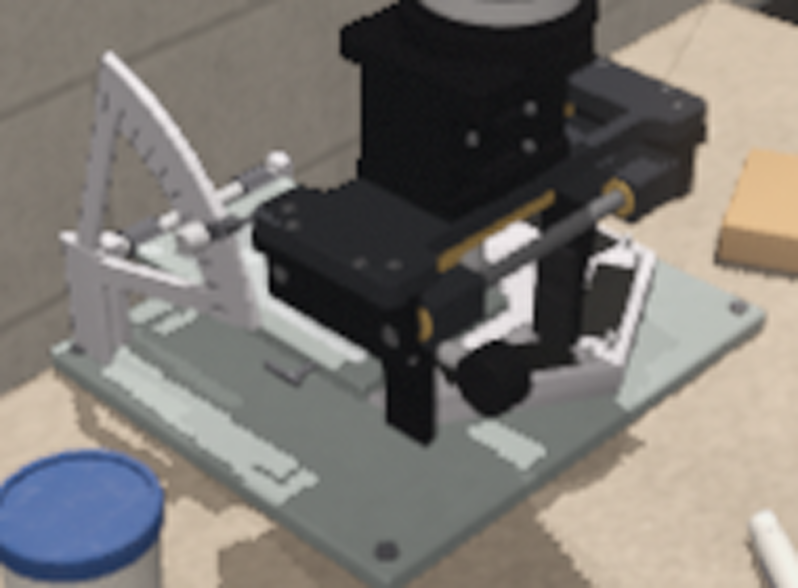

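```bash
python3 -m jog '0 0 0.15 -0.4 -0.1 0.1 50; 0 0 0 0 0 0.05 50; 0 0 0 0 0 0 45';  python3 -c "
from h import *
rel(st(-.09,.081,.066),YAW+np.pi/2)"
```

```text
time_s: 11.77
eef_pos: [0.4547, 0.059, 0.0681]
eef_rot: [1.0, -0.023, 0.006, 0.0]
force: [0.7, -0.4, 0.4]
finger_gap: 0.662
pos [0.4547 0.059  0.0681] jawyaw -1.616 turn units [ 0.   -0.13 -0.02] shift units [-0.08 -0.06  0.08] world mm [-2.   1.6 -2.1]
F [ 0.7 -0.4  0.4] t 11.7667 gap 0.6622636224666766 q [-0.12  0.62  1.99  0.    0.52  1.5 ] vmax 0.04
```

```bash
python3 -m jog '0 0 0 -0.05 -0.05 0.1 10; 0 0 0 0 0 0 10; 0 0 0 0 0 0 10; 0 0 0 0 0 0 10; 0 0 0 0 0 0 10; 0 0 0 0 0 0 10; 0 0 0 0 0 0 10; 0 0 0 0 0 0 10' 30;  python3 -c "
from h import *
rel(st(-.09,.081,.066),YAW+np.pi/2)"
```

```text
time_s: 12.43
eef_pos: [0.455, 0.061, 0.0681]
eef_rot: [1.0, -0.023, 0.009, 0.0]
force: [-0.2, -1.7, -0.2]
finger_gap: 0.208
pos [0.455  0.061  0.0681] jawyaw -1.616 turn units [-0.   -0.21 -0.01] shift units [-0.1   0.02  0.08] world mm [-2.4 -0.5 -2.1]
F [-0.2 -1.7 -0.2] t 12.4333 gap 0.20771447183111094 q [-0.11  0.62  1.99  0.    0.51  1.5 ] vmax 0.0
```

```bash
python3 -m jog '0 0 0 0.01 0 -0.44 10; 0 0 0 0.04 0 -0.43 10; 0 0 0 0.06 0 -0.43 10; 0 0 0 0.09 0 -0.43 10; 0 0 0 0.11 0 -0.42 10; 0 0 0 0 0 0 10' 35;  python3 -c "
from h import *
a=.287
rel(np.array([.455,.061,.068])+st(.19*(1-np.cos(a)),0,.19*np.sin(a))-st(0,0,0),YAW+np.pi/2)"
```

```text
time_s: 12.93
eef_pos: [0.4631, 0.0607, 0.1214]
eef_rot: [1.0, -0.023, 0.008, -0.0]
force: [0.4, 0.4, -3.5]
finger_gap: 0.205
pos [0.4631 0.0607 0.1214] jawyaw -1.616 turn units [-0.01 -0.18 -0.02] shift units [-0.01  0.   -0.01] world mm [-0.3 -0.   0.4]
F [ 0.4  0.4 -3.5] t 12.9333 gap 0.20546954769923928 q [-0.11  0.52  1.94  0.    0.67  1.5 ] vmax 0.05
```

Tracking well, with flap weight on the gripper (3.5 N). Lift on.

```bash
python3 -m jog '0 0 0 0.14 0 -0.41 10; 0 0 0 0.16 0 -0.41 10; 0 0 0 0.18 0 -0.4 10; 0 0 0 0.2 0 -0.39 10; 0 0 0 0.23 0 -0.37 10; 0 0 0 0 0 0 10';  python3 -c "
from h import *
a=.574
rel(np.array([.455,.061,.068])+st(.19*(1-np.cos(a)),0,.19*np.sin(a))-st(0,0,0),YAW+np.pi/2)
c=snap('scene','s5.png');snap('top','t5.png')
a=cv2.imread('pics/s5.png')[200:340,205:395]; cv2.imwrite('pics/s5c.png',cv2.resize(a,None,fx=4.2,fy=4.2,interpolation=cv2.INTER_CUBIC))
a=cv2.imread('pics/s5.png')[235:285,225:285]; cv2.imwrite('pics/s5m.png',cv2.resize(a,None,fx=12,fy=12,interpolation=cv2.INTER_CUBIC))"
```

```text
time_s: 13.43
eef_pos: [0.484, 0.0597, 0.1681]
eef_rot: [1.0, -0.023, 0.005, -0.001]
force: [-0.0, 1.2, -1.2]
finger_gap: 0.204
pos [0.484  0.0597 0.1681] jawyaw -1.617 turn units [-0.02 -0.12 -0.02] shift units [ 0.06 -0.   -0.12] world mm [ 1.4 -0.1  3.1]
F [-0.   1.2 -1.2] t 13.4333 gap 0.20413478817616676 q [-0.11  0.45  1.85  0.    0.83  1.51] vmax 0.06
```

View pics/s5c.png

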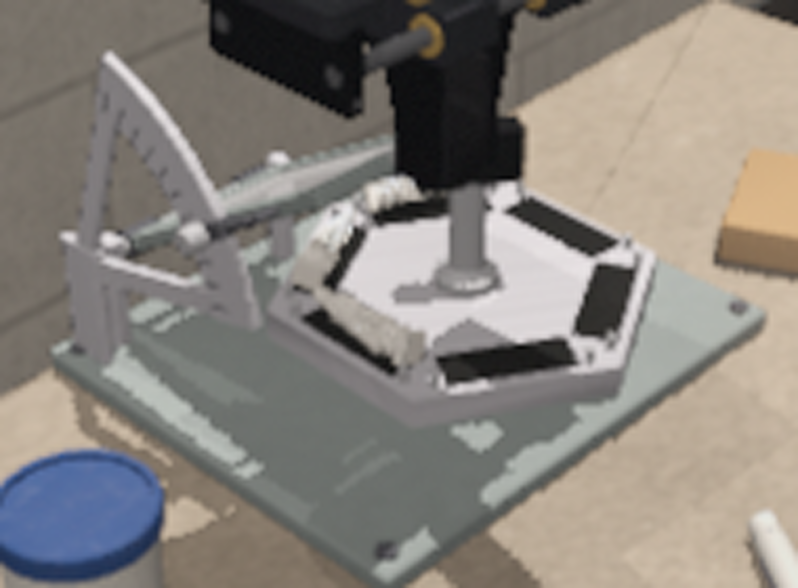

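View pics/s5m.png

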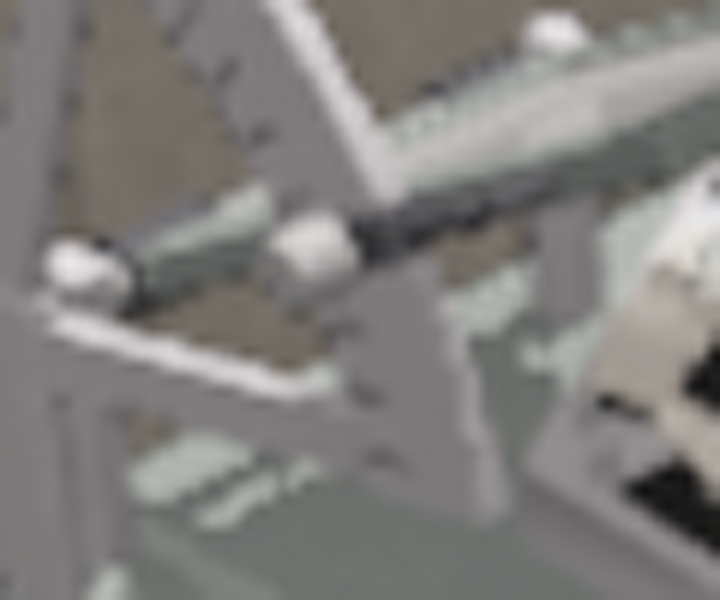

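View pics/t5.png

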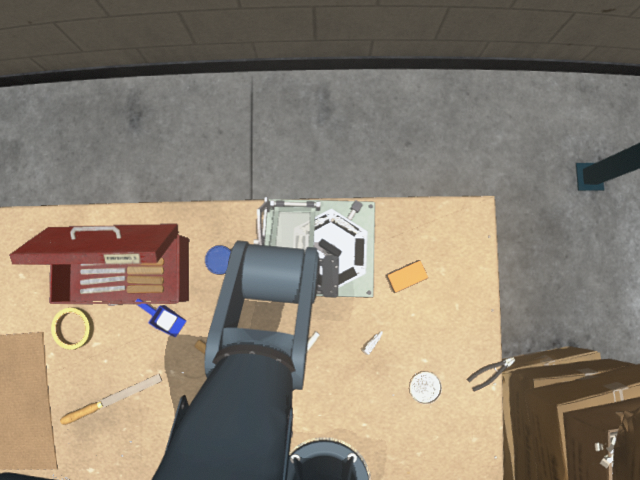

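```bash
python3 - <<'E'
from h import *
S=load('s5');T=load('t0')
n=st(0,1,0)-st(0,0,0); ex=st(1,0,0)-st(0,0,0)
def onp(c,u,v,y):
    o,d=ray(c,u,v); p0=st(0,y,0); P=o+d*((p0-o)@n)/(d@n); h=st(.1,y,.062)
    a=(h-P)@ex; b=P[2]-.062; return round(np.hypot(a,b)*1000,1),round(np.arctan2(b,a),3)
for y in(.141,.145,.149): print('tip S',y,onp(S,225+497/12,235+197/12,y),'T',onp(T,250+84/8,192+505/8,y))
# quadrant arc outer at clip etc check: hinge centre white cap y~? ; line comparision
for th in(.5,.55,.6,.65,.7):
    pt=lambda r,y,dz=0:proj(S,st(.1-r*np.cos(th)-dz*np.sin(th)*1,y,.062+r*np.sin(th)-dz*np.cos(th)))
    q=lambda p:((p-[225,235])*12).round(0)
    print(th,'clip r.093,.14',q(pt(.093,.145)),q(pt(.14,.145)),'flap L edge bottom r=.0,.159',q(pt(.02,.1265,.004)),q(pt(.1,.1265,.004)))
E
```

```text
tip S 0.141 (np.float64(137.4), np.float64(0.569)) T (np.float64(158.7), np.float64(0.701))
tip S 0.145 (np.float64(143.5), np.float64(0.574)) T (np.float64(140.1), np.float64(0.549))
tip S 0.149 (np.float64(149.6), np.float64(0.578)) T (np.float64(125.7), np.float64(0.356))
0.5 clip r.093,.14 [328. 294.] [512. 270.] flap L edge bottom r=.0,.159 [177. 304.] [462. 266.]
0.55 clip r.093,.14 [315. 264.] [493. 223.] flap L edge bottom r=.0,.159 [176. 298.] [450. 235.]
0.6 clip r.093,.14 [303. 235.] [473. 177.] flap L edge bottom r=.0,.159 [174. 292.] [437. 203.]
0.65 clip r.093,.14 [289. 206.] [451. 131.] flap L edge bottom r=.0,.159 [171. 286.] [423. 172.]
0.7 clip r.093,.14 [274. 177.] [428.  85.] flap L edge bottom r=.0,.159 [169. 280.] [408. 141.]
```

```bash
python3 -m jog '0 0 0 0.05 0 -0.1 10; 0 0 0 0 0 0 10; 0 0 0 0 0 0 10; 0 0 0 0 0 0 10; 0 0 0 0 0 0 10; 0 0 0 0 0 0 10';  python3 - <<'E'
from h import *
a=.574
rel(np.array([.455,.061,.068])+st(.19*(1-np.cos(a)),0,.19*np.sin(a))-st(0,0,0),YAW+np.pi/2)
c=snap('scene','s6.png')
a=cv2.imread('pics/s6.png')[215:285,225:325]; cv2.imwrite('pics/s6m.png',cv2.resize(a,None,fx=8,fy=8,interpolation=cv2.INTER_CUBIC))
snap('top','t6.png');a=cv2.imread('pics/t6.png')[190:310,245:385]; cv2.imwrite('pics/t6c.png',cv2.resize(a,None,fx=5,fy=5,interpolation=cv2.INTER_CUBIC))
E
```

```text
time_s: 14.03
eef_pos: [0.4838, 0.0597, 0.1676]
eef_rot: [1.0, -0.023, 0.005, -0.001]
force: [-1.1, 0.4, -0.7]
finger_gap: 0.2
pos [0.4838 0.0597 0.1676] jawyaw -1.617 turn units [-0.02 -0.11 -0.02] shift units [ 0.07 -0.   -0.14] world mm [ 1.7 -0.1  3.5]
F [-1.1  0.4 -0.7] t 14.0333 gap 0.2004877622688036 q [-0.11  0.45  1.85  0.    0.83  1.51] vmax 0.0
```

View pics/s6m.png

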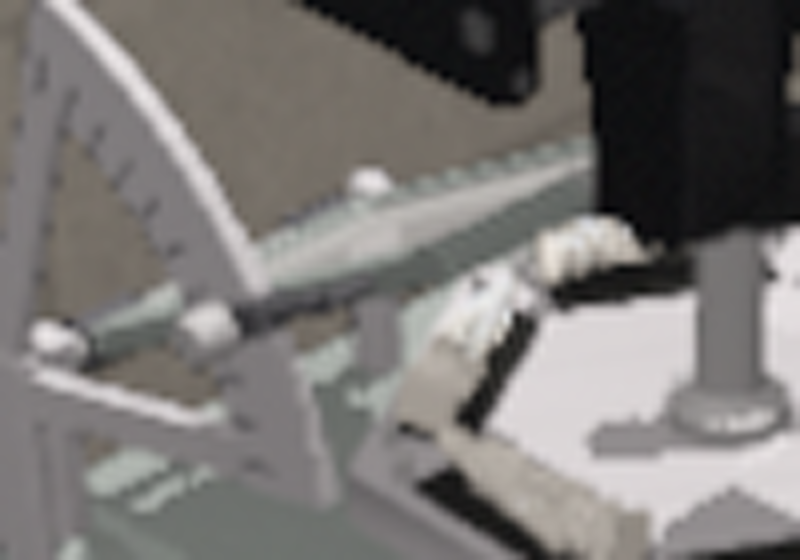

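View pics/t6c.png

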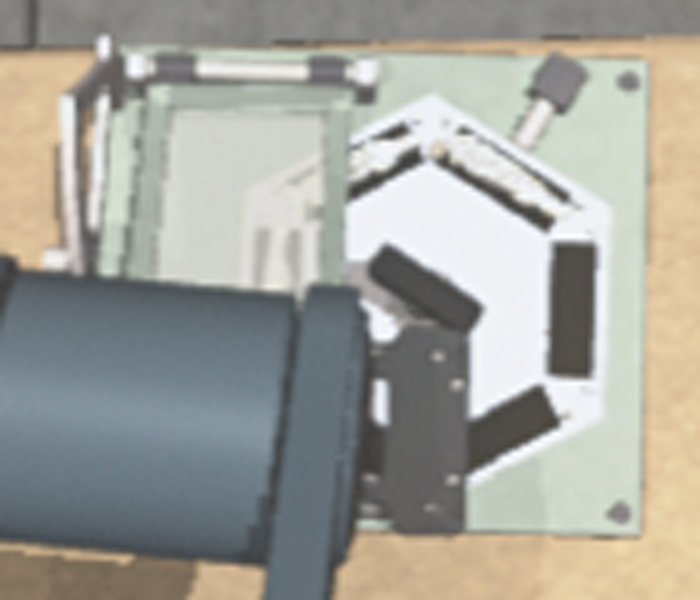

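```bash
python3 -m jog '0 0 0 0.15 0 -0.28 10; 0 0 0 0.07 0 -0.14 10';  python3 - <<'E'
from h import *
a=.574
P=np.array([.455,.061,.068])+st(.19*(1-np.cos(a)),0,.19*np.sin(a))-st(0,0,0)
rel(P,YAW+np.pi/2)
for i in range(12): camera('scene')
rel(P,YAW+np.pi/2)
c=snap('scene','s7.png')
a=cv2.imread('pics/s7.png')[215:285,225:325]; cv2.imwrite('pics/s7m.png',cv2.resize(a,None,fx=8,fy=8,interpolation=cv2.INTER_CUBIC))
E
```

```text
time_s: 14.3
eef_pos: [0.4904, 0.0594, 0.1779]
eef_rot: [1.0, -0.023, 0.005, -0.001]
force: [4.8, 0.8, -7.2]
finger_gap: 0.202
pos [0.4904 0.0594 0.1779] jawyaw -1.617 turn units [-0.02 -0.13 -0.03] shift units [-0.2   0.    0.27] world mm [-4.9  0.2 -6.7]
F [ 4.8  0.8 -7.2] t 14.3 gap 0.2016620890112268 q [-0.11  0.44  1.83  0.    0.86  1.51] vmax 0.1
pos [0.4901 0.0594 0.1775] jawyaw -1.617 turn units [-0.02 -0.13 -0.03] shift units [-0.19 -0.    0.25] world mm [-4.7  0.2 -6.3]
F [ 4.6  1.3 -5.4] t 14.9 gap 0.20698119432488654 q [-0.11  0.44  1.83  0.    0.86  1.51] vmax 0.0
```

View pics/s7m.png

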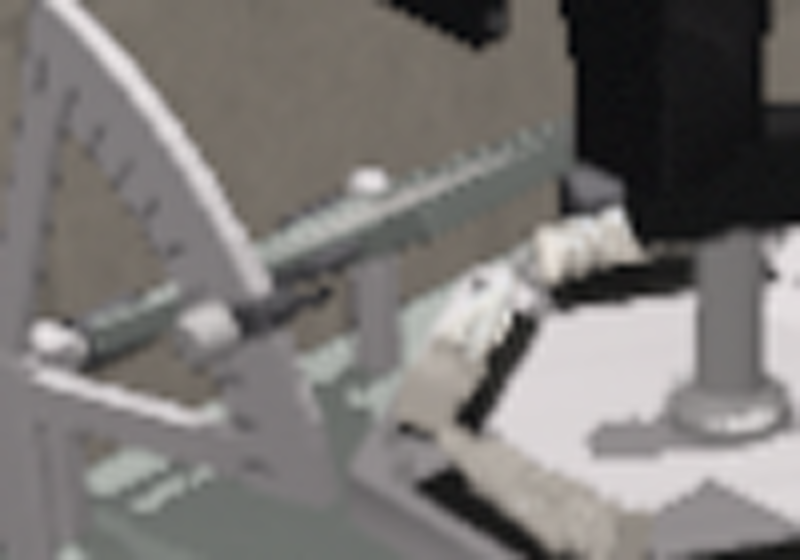

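```bash
python3 -m jog '0 0 0 -0.12 0 0.1 10; 0 0 0 0 0 0 10';  python3 - <<'E'
from h import *
a=.58
P=np.array([.455,.061,.068])+st(.19*(1-np.cos(a)),0,.19*np.sin(a))-st(0,0,0)
rel(P,YAW+np.pi/2)
for i in range(12): camera('scene')
rel(P,YAW+np.pi/2)
c=snap('scene','s8.png')
a=cv2.imread('pics/s8.png')[215:285,225:325]; cv2.imwrite('pics/s8m.png',cv2.resize(a,None,fx=8,fy=8,interpolation=cv2.INTER_CUBIC))
E
```

```text
time_s: 15.12
eef_pos: [0.4886, 0.0595, 0.1755]
eef_rot: [1.0, -0.023, 0.008, -0.001]
force: [2.1, 1.5, -2.1]
finger_gap: 0.204
pos [0.4886 0.0595 0.1755] jawyaw -1.617 turn units [-0.02 -0.19 -0.03] shift units [-0.11 -0.    0.13] world mm [-2.6  0.1 -3.4]
F [ 2.1  1.5 -2.1] t 15.1167 gap 0.2038671050343857 q [-0.11  0.44  1.84  0.    0.85  1.51] vmax 0.02
pos [0.4886 0.0595 0.1755] jawyaw -1.617 turn units [-0.02 -0.18 -0.03] shift units [-0.11 -0.    0.13] world mm [-2.6  0.1 -3.4]
F [ 3.5  1.6 -3.7] t 15.7167 gap 0.20496001666836086 q [-0.11  0.44  1.84  0.    0.85  1.51] vmax 0.0
```

View pics/s8m.png

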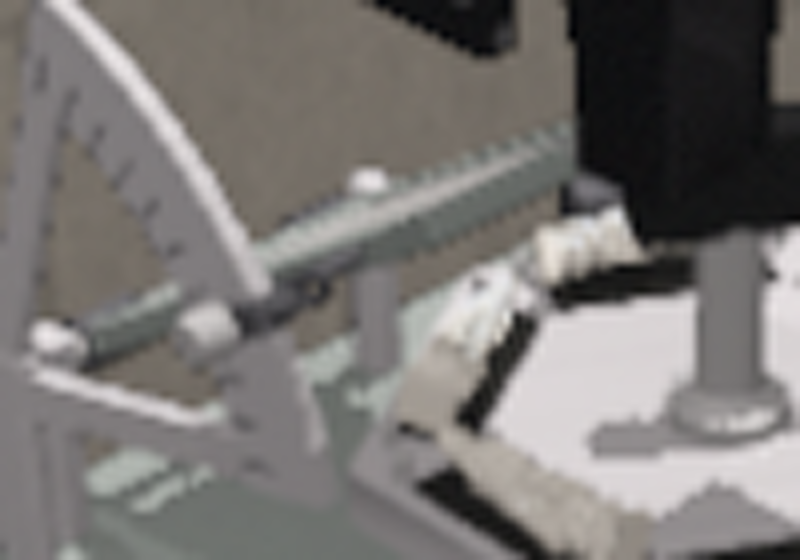

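```bash
python3 - <<'E'
from h import *
S=load('s8')
n=st(0,1,0)-st(0,0,0); ex=st(1,0,0)-st(0,0,0)
def xz(u,v,y):
    o,d=ray(S,u,v); p0=st(0,y,0); P=o+d*((p0-o)@n)/(d@n); h=st(.1,y,.062); return np.array([(h-P)@ex,P[2]-.062])
px=S['pixels'].astype(int)
# lower edge of flap: in columns 275..293, find strongest transition below flap
for u in range(276,295,3):
    col=cv2.cvtColor(S['pixels'],cv2.COLOR_RGB2GRAY)[232:252,u]; print(u,col)
for y in (.1225,.1265,.1305):
    out=[]
    for p in((275,246.2),(283,243.2),(292,240.2)):
        a=xz(*p,y); r=np.hypot(*a); out.append((round(r*1000),round(np.arctan2(a[1],a[0])+np.arcsin(.004/r),3)))
    print(y,out)
E
```

```text
276 [111 111 110 110 107 115 143 169 178 152  95  93  92  92  85  93 110 109
 109 108]
279 [111 112 112 115 118 139 168 175 149 106 105 108 105  90  93 110 111 110
 109 150]
282 [113 114 122 122 135 169 163 124 109 104 103  97  97 110 112 112 111 138
 184 212]
285 [109 112 110 132 163 149 107 104 104 102  90  91 106 105 106 105 179 199
 160 205]
288 [113 108 138 154 123 109 104 103  96  97 108 108 108 106 118 160 196 215
 219 208]
291 [108 129 139 106 104 104 103  91  91 109 110 109 125 151 149 142 162 152
 134 182]
294 [112 120 108 102 102  96  89  93  94  95 102 166 215 227 221 215 210 184
 105  28]
0.1225 [(139, np.float64(0.61)), (164, np.float64(0.611)), (190, np.float64(0.609))]
0.1265 [(145, np.float64(0.613)), (170, np.float64(0.613)), (195, np.float64(0.611))]
0.1305 [(151, np.float64(0.615)), (175, np.float64(0.615)), (201, np.float64(0.613))]
```

```bash
python3 -m jog '0 0 0 -0.1 0 0.13 10; 0 0 0 0 0 0 10';  python3 - <<'E'
from h import *
a=.58
P=np.array([.455,.061,.068])+st(.19*(1-np.cos(a)),0,.19*np.sin(a))-st(0,0,0)
for i in range(16): camera('scene')
rel(P,YAW+np.pi/2)
S=snap('scene','s9.png'); S0=load('s0')
a=cv2.imread('pics/s9.png')[215:285,225:325]; cv2.imwrite('pics/s9m.png',cv2.resize(a,None,fx=8,fy=8,interpolation=cv2.INTER_CUBIC))
g=cv2.cvtColor(S['pixels'],cv2.COLOR_RGB2GRAY)
for u in (276,282,288): print(u,g[232:252,u])
E
```

```text
time_s: 15.93
eef_pos: [0.4864, 0.0596, 0.1723]
eef_rot: [1.0, -0.023, 0.008, -0.001]
force: [3.1, 1.0, -2.4]
finger_gap: 0.203
pos [0.4866 0.0596 0.1727] jawyaw -1.617 turn units [-0.02 -0.19 -0.03] shift units [-0.02 -0.    0.02] world mm [-0.6  0.  -0.6]
F [ 3.6  1.3 -3.6] t 16.7333 gap 0.20661651960188407 q [-0.11  0.44  1.85  0.    0.84  1.51] vmax 0.0
276 [111 111 111 110 109 135 144 153 182 177 163 139 100  92  92  90  99 110
 109 108]
282 [113 114 114 134 139 153 182 177 149 101 106 103 103  97  98 111 111 138
 184 212]
288 [107 129 136 149 180 152 102 106 103 102  96  96 107 106 118 159 195 215
 219 208]
```

View pics/s9m.png

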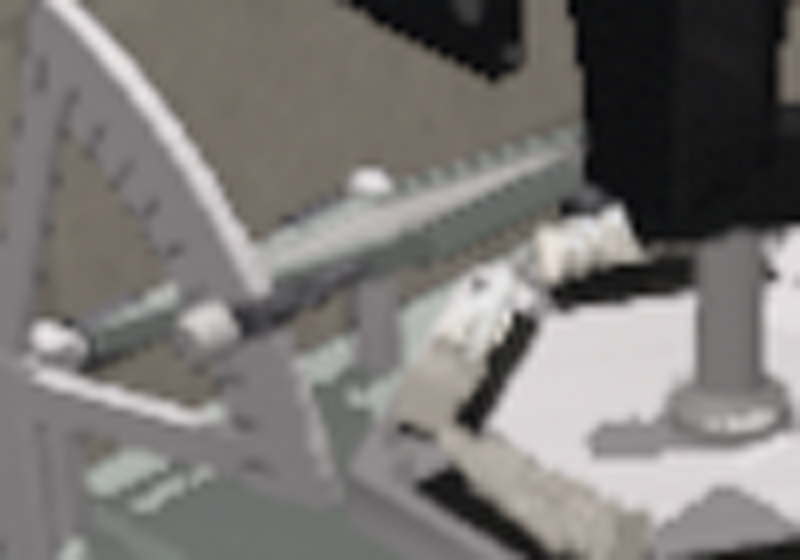

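The flap's lower edge now runs parallel to the clip and right beside it (clip tip at crop (330,290), where it was before). The flap is at about 0.583 rad and the mark at about 0.574. Everything is still and gripped, so I'm handing in.

```bash
python3 -c "
from h import *
robot.sign_off()"
```

```text
the job is handed in; nothing more can be done
```

I turned the table one step counter-clockwise and let go of it. Then I raised the flap by its knob to the mark and handed the job in at about 17 s, still holding it. The sign-off reports no verdict, so the figures below are my own last checks.

- **Table:** The pictures show it at rest with its sides lined up as at the start, and the handle bar turned by about 58–60°. A rough corner measurement from a partly hidden view gave only 0.93 rad, below the 0.96 limit. I put that down to pixel error on the short bar and did not repeat it.
- **Flap and mark:** The flap stands at about 0.58 rad from the arm's position. I measured the mark at 0.574 rad from the scene camera and 0.55 from the top one, so the gap is about 0.01 to 0.03 rad against the 0.08 allowed.
- **Hold:** The grip was set at 35 N, with the fingers stopped at the knob's 18 mm thickness. The arm was still and carrying about 3.6 N downward from the flap.
- **Things to leave alone:** The clip tip was at the same pixels as at the start. The tub and sanding block had not visibly moved in the scene and top pictures taken during the lift, but I did not measure them.
- **Overshoot:** I went past the mark once, to about 0.61 rad, and lowered the flap back in two small moves.

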